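# Hang up the mallet and dock its tin

## Robot

A 6-joint arm with a two-finger parallel gripper is mounted at the origin on the work surface. World frame = base frame: x ahead of the robot, y to its left, z up, the work surface at z = 0. Lengths are in mm, angles in rad, forces in N, time in s.
With the tool pointing down it reaches from about 225 to 875 mm from the base axis. Payload 3.4 kg.
Tool frame: the origin (TCP) lies between the finger pads; the fingertips stand 17 mm ahead of it and the grasp point (between the pads) lies 2 mm behind it; z points along the fingers, y is the direction in which the jaws open and shut (so a half turn about z gives the same grasp; the last joint's range is limited). The gripper opens to 85 mm and grips with 20 to 120 N. Pads are 22 mm wide; open, the fingers measure 114 mm over their backs; the gripper's body (76 mm by 85 mm) begins 54 mm behind the grasp point. The pads swing forward as they close: fully open they stand 13 mm farther back than shut.
Start: joints at [1.086, 0.276, 1.505, -0, 1.361, -0.121], TCP at [204.619, 537.394, 248.328] pointing down, gripper open.
Joint ranges: [-2.89, 2.89], [-0.75, 2.08], [0.22, 2.7], [-1.18, 4.32], [0.11, 2.71], [-2.7, 2.7]. Speed limits (rad/s): [2.57, 2.57, 3.14, 3.14, 3.14, 3.14].

## Interface

Orientations are given as a 3x3 rotation matrix whose columns are the frame's x, y, z axes.
In Python, from plant import robot, optics gives the robot as it stands.
- The arm moves only by the tool move_arm, never from a script. Its argument "deltas" is text: rows parted by semicolons, each of 7 numbers parted by spaces: the turn, a rotation vector about the tool's x, y, z in degrees, then the shift along the tool's x, y, z in mm, then the closure in counts, from 0 (fully open) to 255 (shut). In form: wx wy wz x y z grip; .... A call has 1 to 10 rows; each row is the pose to reach, as a shift and turn from the pose commanded when the call began, along the tool's axes at that moment; what a row does not reach only later rows make up. A row lasts 1/8 s, in which the tool goes at most 62.5 mm and 10.7 degrees, less where a joint would pass 70% of its speed; a pose out of reach is approached as far as the arm can. A call with a gripper value outside its range is refused whole. The fingers move at their own pace and stop on an object; the grip force is fixed at half the most. Time passes only in rows, so rows that repeat a pose let the fingers close. It gives the time, the measured TCP pose, the force and the opening at its end, in the units of the state.
- robot.get_obs(): the state, without advancing time (a new reading comes with each control period).
- optics.grab_frame(name): name is "scene" or "top" or "wrist"; returns (picture, depth): 420x560x3 uint8, blue, green, red; 420x560 float32, mm along the optical axis (not along the pixel's ray), 0 where there is no reading.
- optics.camera_model(name): a dict with "mtx" (3x3 intrinsics, pixels), "rvec" (rotation vector, rad) and "tvec" (3), from world to camera coordinates, as OpenCV has them. Camera axes: x right, y down, z forward; pixel columns grow to the right and rows downward; lengths in mm; the calibration is good to about 2 mm. A picture is of the moment at which its call begins: read the wrist's pose just before it. camera_model takes no time and is no camera call; for the wrist camera it gives the pose at the moment of the call.
- robot.finish_job(): hands the job in, once; it reports no verdict.
The state is a dict: "clock": time; "joint_positions": joint angles; "joint_vel": joint speeds; "tau": joint torques, N m; "position": TCP position; "ee_rot": TCP orientation; "wrist_force": force on the tool from outside, world axes, zero at the start; "ft_torque": the same for the moment, N m; "finger_gap": finger opening in mm.
Only numpy, scipy, OpenCV 4.12 (cv2) and the standard library are available. Lean on these libraries where they do the work, as an engineer would, in place of code of your own. Each camera call takes 0.05 s, during which the arm holds its last target.

## Task

Tidy the metalwork station: lift the mallet out of its square tin and drop it handle-first down through the larger ring of the tool holder, so that it hangs there by its head. Then push the emptied tin along the table between the converging guide rails until it is fully home against the back stop, without tipping it over. Leave the other things where they are.

Things in the scene. Friction and masses are not known exactly. Their poses are not given: they have to be found in the camera images.
- mallet_head (a point): centre of the mallet's head. The soft-face mallet starts standing upright, handle down, in the tin's hole. Head: steel middle block 48 (x) x 36 (y) x 44 (z) mm with a round white plastic face, diameter 36, at each x end (84 mm overall along x). Below the head a straight dark wooden handle, diameter 22, 110 mm long, with a chamfered foot. Own z points from handle to head (up). The sides facing +-y are flat and parallel: 36 mm to grip. Mass 0.2 to 0.33 kg
- mallet_seat (a point): middle of the underside of the mallet's head, where the handle begins (22 mm below the head's centre, 110 mm above the handle's foot); axes as the head
- mallet: the mallet as a whole; origin at the handle's foot; axes as the head
- tin_center (a point): centre, half-way up, of the square metal tin, 90 x 90 x 76 mm high, axes along its sides, z up. It is filled flush with a wooden block that has one blind hole in its middle, 27 mm wide and 60 mm deep, floor 16 mm above the table: the mallet stands in it with its head's underside 50 mm above the tin's top. The tin slides on the table; 0.36 to 0.6 kg without the mallet
- tin: the tin as a whole; origin at the centre of its underside, 38 mm below tin_center
- ring_mouth (a point): centre of the top of the larger ring of the fixed steel tool holder, 140 mm above the table (z up); opening 31 mm, outside 44 mm, 10 mm thick. Its own y points from the holder's column outwards to this ring; the column's middle lies 48 mm along -y and, 46 mm beyond that, is a smaller ring (opening 15 mm, too small for the mallet). All of the holder stays below the ring's top, with a base plate 90 x 110 x 10 mm on the table
- nest_seat (a point): point on the table under the centre of the tin when fully home. The fixed nest: two slippery aluminium guide rails, 25 mm high, 8 thick, and a back stop with its face at x = +46. Own x points inwards, mouth to stop; z up. Inside width 94 from x = -4 to the stop, widening evenly to 146 at the mouth, x = -84. The tin starts before the mouth: centre at x = -140 to -160, up to 20 aside, 0.2 rad askew
- tin_lid: bystander: loose flat square tin lid, 94 x 94 x 12 (mm)
- pulley: bystander: grooved aluminium pulley wheel lying flat, diameter 48, height 24 (mm)
- screwdriver: bystander: small screwdriver lying down, about 170 long (mm)
- hammer: bystander: steel-headed hammer with a light wooden handle, 240 long, lying down (mm)
- bar: bystander: steel bar 120 x 20 x 12 (mm)
- jar: bystander: clear jar with a steel cap, diameter 60, height 80 (mm)
- collar: bystander: short brass collar, diameter 28, height 18 (mm)
Mind the look-alikes: they are no part of the job. What is shaped like the part that bears nest_seat but red is not meant. Leave any green look-alike of the mallet alone.

How it is judged (in metres and radians):
On the way, in this order (a step that is already met when the one before it is completed fails the run):
1. the mallet hangs in the larger ring by its head, let go (horizontal distance between mallet_seat and ring_mouth below 0.008 m and z of mallet_seat in the frame of ring_mouth between -0.004 and 0.005 m and angle between mallet_head's own z axis and vertical below 0.12 rad and contact force between the fingers and mallet below 0.1 N and linear speed of mallet below 0.03 m/s), for 0.2 s.
2. the tin is home in the nest (x of tin_center in the frame of nest_seat between -0.004 and 0.006 m and y of tin_center in the frame of nest_seat between -0.005 and 0.005 m and angle between the x axis of tin_center and the x axis of nest_seat, either way round below 0.06 rad and angle between tin_center's own z axis and vertical below 0.06 rad), for 0.2 s.
At the end, for the whole second after the job is handed in: Mallet at rest, handle down through the larger ring: head's underside within -4 to +5 mm of the ring's top, 8 mm of its centre, 0.12 rad of upright. Tin at rest in the nest: -4 to +6 mm of the seat lengthwise, 5 mm across, 0.06 rad of square and of flat (all of step 2 and horizontal distance between mallet_seat and ring_mouth below 0.008 m and z of mallet_seat in the frame of ring_mouth between -0.004 and 0.005 m and angle between mallet_head's own z axis and vertical below 0.12 rad and linear speed of each of mallet, tin below 0.02 m/s); the robot touches nothing.
It fails at once if the tin is tipped (more than 0.5 rad) (angle between tin_center's own z axis and vertical above 0.5 rad).
It fails at once if a bystander is displaced by more than 30 mm (distance of any of tin_lid, pulley, screwdriver, hammer, bar, jar, collar from where it was at the start of the episode above 0.03 m).
It also fails if it takes over 58 s, if anything falls off the work surface, if the arm or the gripper's body presses on something with over 40 N, if the wrist force passes 120 N, or if a joint passes its speed limit or range.

## Working session

There is one attempt and no reset: what is moved stays moved. The work goes in short steps, Python scripts to look and compute and a tool call to move; the robot and the scene stay as the last step left them, time stands still between calls to the robot, and variables do not carry over. Pictures are saved under pics/ and viewed, and the job is handed in when it is done.

Besides the shell and the picture viewer there is one more tool, called after "Request:" as a command line: name --argument value ..., lists and objects as JSON in quotes. move_arm: Moves the arm, as the interface text tells. Its arguments: {"type":"object","properties":{"deltas":{"type":"string"}},"required":["deltas"]}

```bash
mkdir -p pics; ls
python3 - <<'E'
from plant import robot, optics
import cv2,numpy as np
o=robot.get_obs()
print({k:np.round(v,3).tolist() for k,v in o.items()})
for n in ("scene","top"):
    p,d=optics.grab_frame(n); cv2.imwrite(f"pics/{n}0.png",p); np.save(f"{n}0.npy",d); m=optics.camera_model(n); print(n,{k:np.round(v,3).tolist() for k,v in m.items()})
E
```

```text
pics
{'clock': 0.0, 'joint_positions': [1.086, 0.277, 1.506, 0.0, 1.361, -0.121], 'joint_vel': [0.001, -0.001, 0.0, -0.001, 0.001, 0.001], 'tau': [0.0, -41.677, -24.581, 0.0, 0.011, 0.0], 'position': [204.345, 536.919, 247.411], 'ee_rot': [[-0.935, 0.356, -0.001], [0.356, 0.935, -0.002], [0.0, -0.002, -1.0]], 'wrist_force': [0.509, -0.09, -0.233], 'ft_torque': [-0.003, -0.013, 0.034], 'finger_gap': 85.246}
scene {'mtx': [[400.185, 0.0, 275.989], [0.0, 400.185, 206.297], [0.0, 0.0, 1.0]], 'rvec': [1.25, 2.298, -0.957], 'tvec': [260.407, -209.262, 1521.733]}
top {'mtx': [[497.215, 0.0, 273.331], [0.0, 497.215, 207.439], [0.0, 0.0, 1.0]], 'rvec': [2.126, -2.187, 0.104], 'tvec': [22.844, 510.221, 1510.576]}
```

View pics/scene0.png

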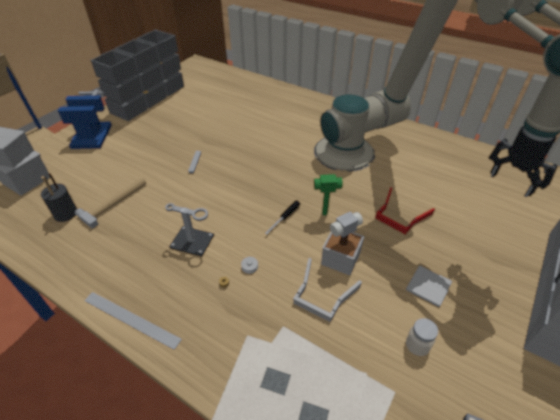

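View pics/top0.png

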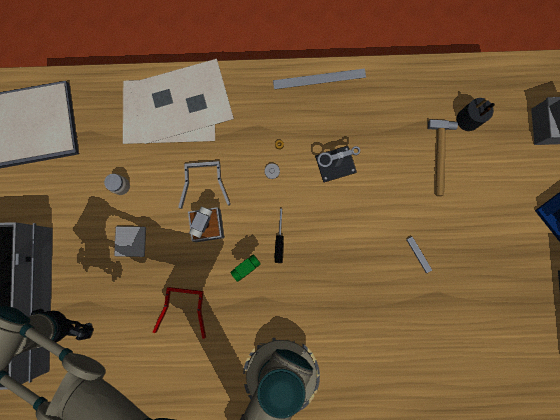

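```bash
cat > h.py <<'E'
import numpy as np,cv2
from plant import robot, optics
def RT(m): return cv2.Rodrigues(np.array(m["rvec"],float))[0],np.array(m["tvec"],float).ravel()
def cloud(d,m):
    K=np.array(m["mtx"]);R,t=RT(m)
    v,u=np.indices(d.shape)
    c=np.stack([(u-K[0,2])/K[0,0]*d,(v-K[1,2])/K[1,1]*d,d],-1)
    w=(c-t)@R
    w[d<=0]=np.nan
    return w
def proj(P,m):
    return cv2.projectPoints(np.array(P,float).reshape(-1,3),np.array(m["rvec"],float),np.array(m["tvec"],float),np.array(m["mtx"],float),None)[0].reshape(-1,2)
E
python3 - <<'E'
from h import *
for n,boxes in (("top",[(150,140,280,300),(290,120,390,200)]),("scene",[(280,160,380,330),(140,190,240,270)])):
    p=cv2.imread(f"pics/{n}0.png");d=np.load(f"{n}0.npy");m=optics.camera_model(n);w=cloud(d,m)
    print(n, [np.round(w[v,u],1).tolist() for u,v in ([(207,224),(202,215),(195,232),(320,160),(353,153),(300,250),(202,162)] if n=="top" else [(345,225),(200,213),(171,208),(318,308),(400,150)])])
    for i,(a,b,c,e) in enumerate(boxes):
        s=min(790/(c-a),590/(e-b)); cv2.imwrite(f"pics/{n}z{i}.png",cv2.resize(p[b:e,a:c],None,fx=s,fy=s,interpolation=cv2.INTER_CUBIC)); print(s)
E
```

```text
top [[456.6, 199.3, 132.2], [479.3, 207.5, 170.0], [432.2, 228.1, 167.5], [659.5, -143.2, 9.1], [650.2, -228.5, 139.2], [377.9, -70.9, -2.6], [661.0, 228.3, 26.4]]
3.6875
7.375
scene [[487.5, 221.8, 167.7], [546.7, -248.1, 1.2], [664.6, -227.6, 136.0], [656.9, 246.7, 24.4], [-123.5, 173.8, -2.6]]
3.4705882352941178
7.375
```

View pics/topz0.png

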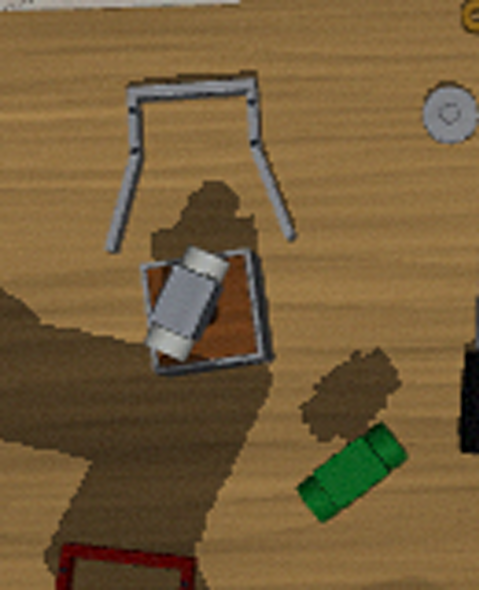

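View pics/topz1.png

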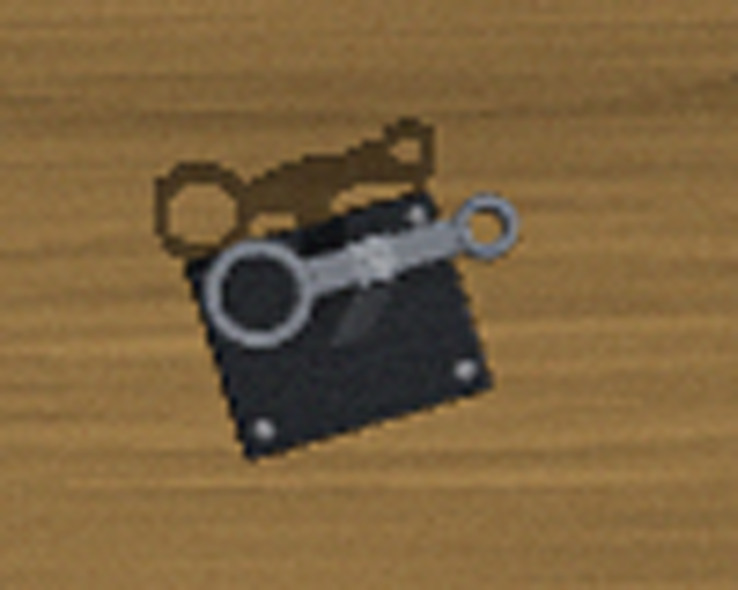

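View pics/scenez0.png

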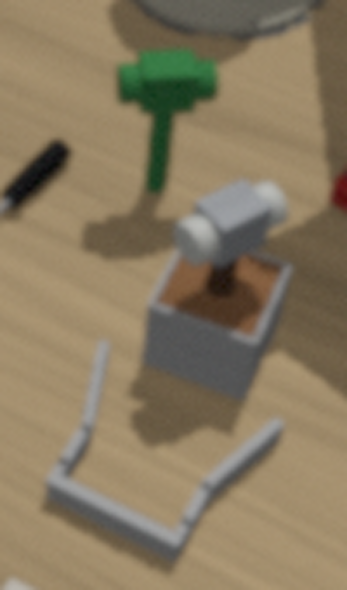

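View pics/scenez1.png

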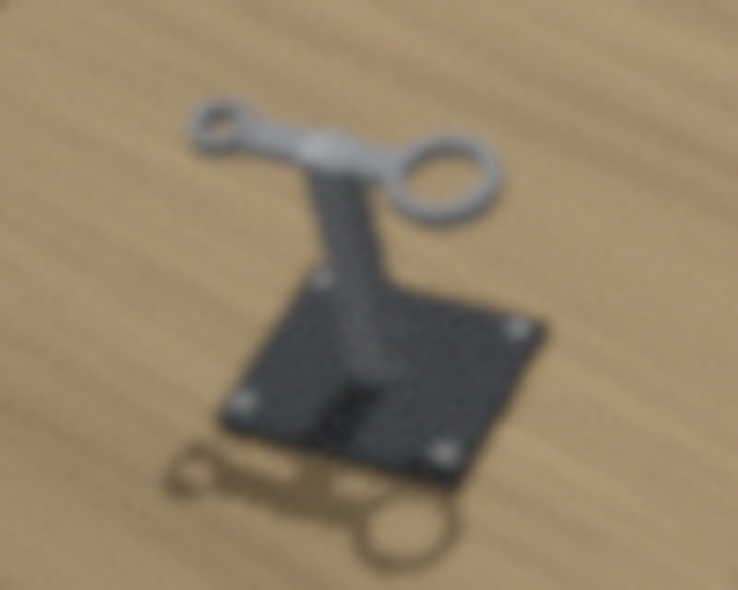

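Run:
```python
from h import *
def rect(P): 
    r=cv2.minAreaRect(P.astype(np.float32)); return np.round(r[0],1),np.round(r[1],1),round(r[2],2)
for n in ("top","scene"):
    d=np.load(f"{n}0.npy");m=optics.camera_model(n);w=cloud(d,m)
    X,Y,Z=w[...,0],w[...,1],w[...,2]
    def sel(x0,x1,y0,y1,z0,z1): 
        q=(X>x0)&(X<x1)&(Y>y0)&(Y<y1)&(Z>z0)&(Z<z1); return w[q]
    print(n)
    P=sel(400,540,150,280,163,176); print("head top",len(P),P.mean(0).round(1),rect(P[:,:2]))
    P=sel(380,540,130,280,140,176); print("head all",len(P),rect(P[:,:2]))
    P=sel(380,560,130,280,66,82); print("tin top",len(P),P.mean(0).round(1),rect(P[:,:2]))
    P=sel(560,720,-290,-80,128,150); print("ring",len(P),rect(P[:,:2]))
    np.savetxt(f"ring_{n}.txt",P)
    P=sel(520,700,120,330,18,32); print("nest",len(P),rect(P[:,:2]));np.savetxt(f"nest_{n}.txt",P)
```

```text
top
head top 292 [461.5 215.1 168.8] (array([462.3, 215.4]), array([36.1, 83. ]), 64.19)
head all 395 (array([461.9, 215.6]), array([36.5, 83.8]), 64.77)
tin top 487 [457.9 205.6  75.8] (array([462.3, 215.8]), array([91. , 90.5]), 6.76)
ring 262 (array([ 646.5, -185.9]), array([ 41.9, 126.8]), 17.8)
nest 347 (array([592.7, 228. ]), array([139.2, 159.1]), 2.11)
scene
head top 256 [468.9 215.8 167.6] (array([467.2, 215.1]), array([37.2, 82.7]), 65.22)
head all 484 (array([466.7, 215.5]), array([37.8, 85.4]), 64.6)
tin top 697 [476.9 221.9  74.4] (array([466.6, 215.3]), array([93. , 90.5]), 7.18)
ring 299 (array([ 646.2, -187.2]), array([ 43.7, 129.1]), 9.99)
nest 491 (array([597.7, 227.5]), array([140.3, 159. ]), 2.28)
```

```bash
cat >> h.py <<'E'
from scipy.spatial.transform import Rotation as Ro
def down(yaw_y):  # tool y at given world angle(deg), z down
    a=np.radians(yaw_y); y=np.array([np.cos(a),np.sin(a),0]); z=np.array([0,0,-1.]); return np.stack([np.cross(y,z),y,z],1)
def go(p,yaw=None,R=None):
    o=robot.get_obs(); R0=np.array(o["ee_rot"]); p0=np.array(o["position"])
    if R is None: R=down(yaw)
    rv=np.degrees(Ro.from_matrix(R0.T@R).as_rotvec()); sh=R0.T@(np.array(p,float)-p0)
    print("turn",rv.round(2),"shift",sh.round(1),"dist",np.linalg.norm(sh).round(1))
E
python3 - <<'E'
from h import *
o=robot.get_obs(); m=optics.camera_model("wrist"); R,t=RT(m); c=-R.T@t
R0=np.array(o["ee_rot"]);print("cam in tool",(R0.T@(c-o["position"])).round(1),(R0.T@R.T).round(3).tolist(),np.round(m["mtx"],1).tolist())
go([462-0,215.5,330],64.7)
E
```

```text
cam in tool [  81.8   -0.8 -125.2] [[0.001, -0.948, -0.318], [1.0, 0.001, 0.0], [-0.0, -0.318, 0.948]] [[316.8, 0.0, 279.1], [0.0, 316.8, 214.6], [0.0, 0.0, 1.0]]
turn [-0.1  -0.01  4.46] shift [-355.1 -208.9  -82.2] dist 420.1
```

Request:
move_arm --deltas "0 0 1 -50 -30 -30 0;0 0 4.5 -355 -209 -100 0;0 0 4.5 -355 -209 -100 0;0 0 4.5 -355 -209 -100 0;0 0 4.5 -355 -209 -100 0;0 0 4.5 -355 -209 -100 0;0 0 4.5 -355 -209 -100 0;0 0 4.5 -355 -209 -100 0;0 0 4.5 -355 -209 -100 0"

```text
clock: 1.23
position: [461.5, 215.8, 347.7]
ee_rot: [[-0.904, 0.429, -0.002], [0.429, 0.904, 0.0], [0.002, -0.0, -1.0]]
wrist_force: [-0.6, 0.1, 0.3]
finger_gap: 85.2
```

```bash
cat > snap.py <<'E'
import sys
from h import *
n,tag=sys.argv[1:3]
m=optics.camera_model(n); o=robot.get_obs(); p,d=optics.grab_frame(n)
cv2.imwrite(f"pics/{tag}.png",p); np.savez(f"{tag}.npz",d=d,p=p,pos=o["position"],rot=o["ee_rot"],mtx=m["mtx"],rvec=m["rvec"],tvec=m["tvec"])
print(o["clock"],np.round(o["position"],1),np.round(o["ee_rot"],3).tolist(),np.round(o["wrist_force"],1),np.round(o["finger_gap"],1))
E
python3 snap.py wrist w1
```

```text
1.225 [461.5 215.8 347.7] [[-0.904, 0.429, -0.002], [0.429, 0.904, 0.0], [0.002, -0.0, -1.0]] [-0.6  0.1  0.3] 85.2
```

View pics/w1.png

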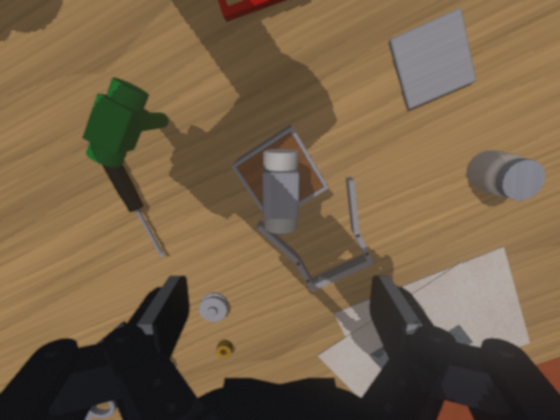

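```bash
cat >> h.py <<'E'
def load(tag):
    z=np.load(tag+".npz"); return z["p"],cloud(z["d"],z),z
def rect(P): 
    r=cv2.minAreaRect(P.astype(np.float32)); return np.round(r[0],1),np.round(r[1],1),round(r[2],2)
def sel(w,x0,x1,y0,y1,z0,z1):
    X,Y,Z=w[...,0],w[...,1],w[...,2]
    return w[(X>x0)&(X<x1)&(Y>y0)&(Y<y1)&(Z>z0)&(Z<z1)]
E
python3 - <<'E'
from h import *
p,w,z=load("w1")
P=sel(w,400,540,150,280,163,176); print("head top",len(P),P.mean(0).round(1),rect(P[:,:2]))
P=sel(w,380,540,130,280,140,176); print("head all",len(P),rect(P[:,:2]))
P=sel(w,380,560,130,280,70,80); print("tin top",len(P),P.mean(0).round(1),rect(P[:,:2]))
P=sel(w,500,700,120,330,19,31); print("nest",len(P),P.mean(0).round(1),rect(P[:,:2]))
P=sel(w,300,400,100,330,-10,10); print("table",len(P),P[:,2].mean())
E
```

```text
head top 2269 [460.3 217.3 168.2] (array([462.3, 216.5]), array([35.7, 83.3]), 64.11)
head all 2885 (array([462.1, 216.6]), array([35.7, 83.8]), 64.11)
tin top 2533 [453.6 220.5  75.4] (array([462.3, 216.4]), array([90.2, 90.1]), 6.92)
nest 1421 [606.9 230.6  24.3] (array([592.3, 228.8]), array([139.7, 159.4]), 2.24)
table 12577 -0.5046053041962798
```

Request:
move_arm --deltas "0 0 0 -0.4 0.7 199 0;0 0 0 -0.4 0.7 199 0;0 0 0 -0.4 0.7 199 0;0 0 0 -0.4 0.7 199 0;0 0 0 -0.4 0.7 199 0;0 0 0 -0.4 0.7 199 255;0 0 0 -0.4 0.7 199 255;0 0 0 -0.4 0.7 199 255;0 0 0 -0.4 0.7 199 255;0 0 0 -0.4 0.7 199 255"

```text
clock: 2.52
position: [463.6, 216.3, 150.9]
ee_rot: [[-0.904, 0.428, 0.003], [0.428, 0.904, 0.001], [-0.002, 0.002, -1.0]]
wrist_force: [-0.7, -0.6, 6.4]
finger_gap: 35.3
```

```bash
python3 snap.py wrist w2
python3 - <<'E'
from h import *
go([462,216,300],64.3)
E
```

```text
2.525 [463.6 216.3 150.9] [[-0.904, 0.428, 0.003], [0.428, 0.904, 0.001], [-0.002, 0.002, -1.0]] [-0.7 -0.6  6.4] 35.3
turn [0.11 0.12 0.34] shift [   0.9   -0.7 -149.1] dist 149.1
```

View pics/w2.png

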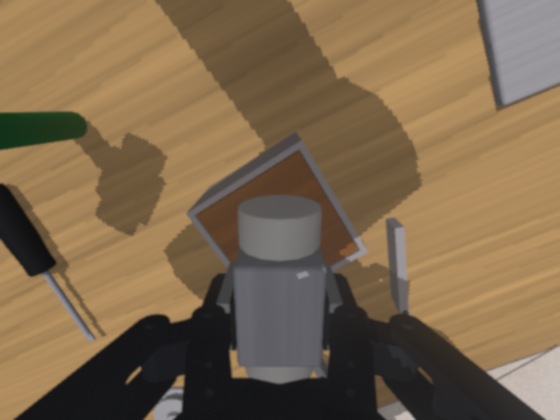

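Request:
move_arm --deltas "0 0 0 0 0 -20 255;0 0 0 0 0 -45 255;0 0 0 0 0 -75 255;0 0 0 0 0 -105 255;0 0 0 0 0 -135 255;0 0 0 0 0 -165 255;0 0 0 0 0 -165 255;0 0 0 0 0 -165 255"

```text
clock: 3.58
position: [461.8, 215.9, 312.8]
ee_rot: [[-0.904, 0.428, -0.002], [0.428, 0.904, -0.001], [0.002, -0.002, -1.0]]
wrist_force: [-0.3, 0.4, -3.7]
finger_gap: 35.3
```

```bash
python3 snap.py scene s1; python3 snap.py wrist w3;  python3 snap.py top t1
python3 - <<'E'
from h import *
for t in("s1","w3","t1"):
    p,w,z=load(t); P=sel(w,380,540,130,280,70,80); print(t,"tin",len(P),rect(P[:,:2]))
    P=sel(w,560,720,-290,-80,128,150); print("ring",len(P),P.mean(0) if len(P) else 0)
p,w,z=load("s1");cv2.imwrite("pics/s1z.png",cv2.resize(p[60:300,240:440],None,fx=2.5,fy=2.5))
E
```

```text
3.575 [461.8 215.9 312.8] [[-0.904, 0.428, -0.002], [0.428, 0.904, -0.001], [0.002, -0.002, -1.0]] [-0.3  0.4 -3.7] 35.3
3.625 [461.7 215.8 312.4] [[-0.904, 0.428, -0.003], [0.428, 0.904, -0.001], [0.003, -0.002, -1.0]] [-0.3 -0.1 -4.1] 35.1
3.675 [461.7 215.9 312.4] [[-0.904, 0.428, -0.003], [0.428, 0.904, -0.001], [0.003, -0.002, -1.0]] [ 0.9  0.2 -2.8] 35.2
s1 tin 799 (array([465.9, 215.3]), array([93.9, 90.3]), 7.26)
ring 294 [ 650.60598103 -182.57921447  135.90075135]
w3 tin 3893 (array([462.4, 216.4]), array([90.4, 90. ]), 6.93)
ring 0 0
t1 tin 421 (array([463.4, 204.3]), array([89.7, 68. ]), 6.85)
ring 262 [ 643.9823922  -184.38360352  138.51956921]
```

View pics/s1z.png

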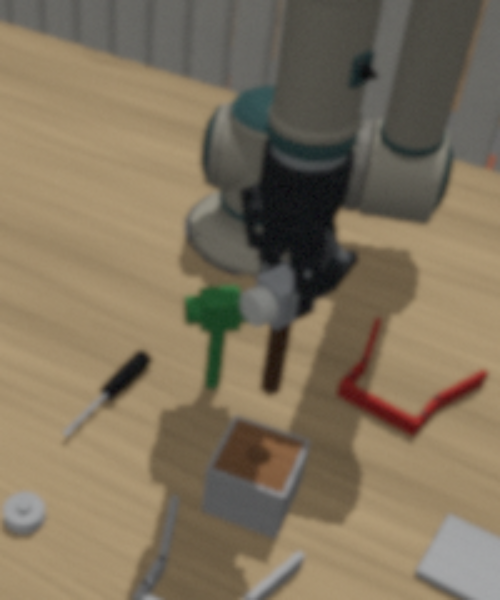

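View pics/w3.png

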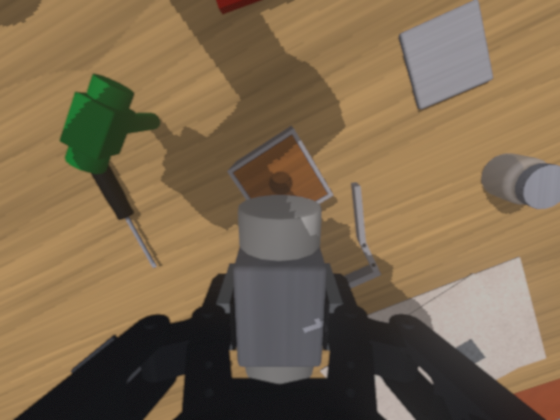

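Run:
```python
from h import *
def at(n,u,v,z):
    m=optics.camera_model(n);K=np.array(m["mtx"]);R,t=RT(m);c=-R.T@t;r=R.T@np.linalg.inv(K)@[u,v,1];return (c+r*(z-c[2])/r[2]).round(1)
print("top big",at("top",290+258/7.375,120+293/7.375,140),"small",at("top",290+487/7.375,120+227/7.375,140))
print("scene big",at("scene",140+443/7.375,190+178/7.375,137),"small",at("scene",140+219/7.375,190+127/7.375,137))
p,w,z=load("w3"); R=z["rot"];pos=z["pos"]
P=sel(w,380,540,130,300,320,350); T=(P-pos)@R; print("head top in tool",len(T),T.mean(0).round(1),rect(T[:,:2]), "zrange",np.percentile(T[:,2],[5,50,95]))
P=sel(w,380,540,130,300,270,350); T=(P-pos)@R; print(rect(T[:,:2]))
```

```text
top big [ 632.8 -146.6  140. ] small [ 656.3 -237.4  140. ]
scene big [ 639.4 -142.1  137. ] small [ 664.9 -232.   137. ]
head top in tool 19442 [  9.6  -0.3 -20.1] (array([ 1.5, -0.4]), array([91.3, 81.1]), 50.29) zrange [-36.28234648 -18.53281651 -10.0579148 ]
(array([ 1.5, -0.3]), array([83.7, 89.3]), 42.52)
```

Run:
```python
from h import *
p,w,z=load("w3"); R=z["rot"];pos=z["pos"]
T=((w-pos)@R).reshape(-1,3)
for a,b in((-24,-12),(-12,-3),):
    Q=T[(T[:,2]>a)&(T[:,2]<b)&(np.abs(T[:,1])<25)&(T[:,0]>-60)&(T[:,0]<60)]; print(a,b,len(Q),np.percentile(Q,[0.5,50,99.5],axis=0).round(1).tolist())
go([683,-170,318],64.5)
```

```text
-24 -12 13159 [[-33.9, -23.1, -23.0], [9.1, -0.7, -18.4], [42.8, 22.3, -12.1]]
-12 -3 2687 [[-38.4, -24.2, -12.0], [32.9, -0.4, -8.9], [43.5, 23.1, -3.1]]
turn [-0.13 -0.14  0.15] shift [-365.  -254.2   -5.8] dist 444.8
```

Request:
move_arm --deltas "0 0 0 -30 -20 -5 255;0 0 0 -365 -254 -6 255;0 0 0 -365 -254 -6 255;0 0 0 -365 -254 -6 255;0 0 0 -365 -254 -6 255;0 0 0 -365 -254 -6 255;0 0 0 -365 -254 -6 255;0 0 0 -365 -254 -6 255;0 0 0 -365 -254 -6 255;0 0 0 -365 -254 -6 255"

```text
clock: 4.97
position: [683.3, -169.0, 318.9]
ee_rot: [[-0.904, 0.428, -0.003], [0.428, 0.904, 0.002], [0.003, 0.001, -1.0]]
wrist_force: [-0.4, -0.0, -3.0]
finger_gap: 35.3
```

```bash
python3 snap.py wrist w4; python3 snap.py scene s2
python3 - <<'E'
from h import *
p,w,z=load("w4")
P=sel(w,560,720,-260,-80,130,148); print(len(P),rect(P[:,:2]),P.mean(0))
np.savetxt("r4.txt",P)
p,w,z=load("s2");cv2.imwrite("pics/s2z.png",cv2.resize(p[60:300,100:360],None,fx=2.4,fy=2.4))
E
```

```text
4.975 [ 683.3 -169.   318.9] [[-0.904, 0.428, -0.003], [0.428, 0.904, 0.002], [0.003, 0.001, -1.0]] [-0.4 -0.  -3. ] 35.3
5.025 [ 683.3 -168.5  319.6] [[-0.904, 0.427, -0.002], [0.427, 0.904, 0.001], [0.002, 0.001, -1.0]] [-0.2 -0.2 -3.7] 35.2
2240 (array([ 649.6, -184.8]), array([ 43. , 127.6]), 20.65) [ 644.3895138  -181.95822769  138.24872966]
```

View pics/w4.png

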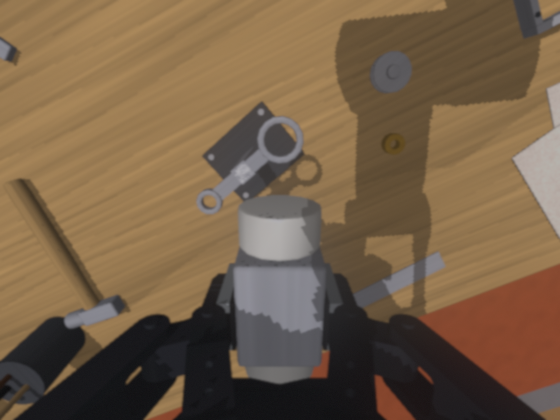

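View pics/s2z.png

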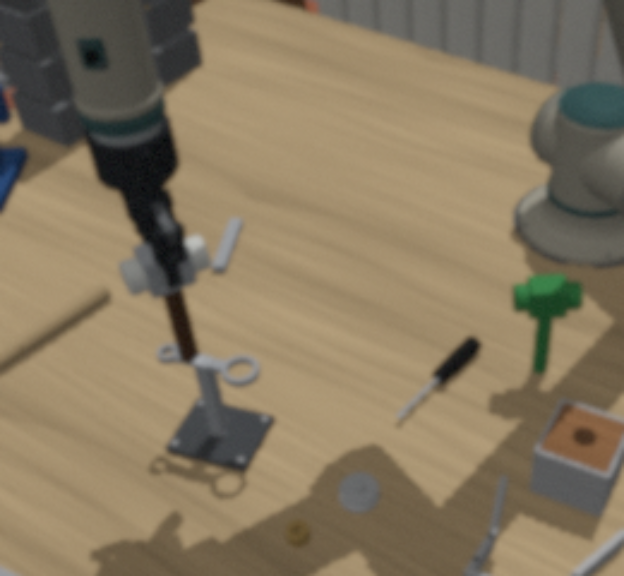

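Run:
```python
from h import *
from scipy.optimize import least_squares
P=np.loadtxt("r4.txt")[:,:2]
c=np.array([633,-146.])
for _ in range(8):
    d=P-c; r=np.hypot(*d.T); a=np.degrees(np.arctan2(d[:,1],d[:,0]))
    m=(r<26)&(r>11)&~((a>-110)&(a<-45))
    # ring annulus 15.5-22: mean radius 18.75 ; per-angle mean
    Q=P[m]; res=least_squares(lambda q:np.hypot(Q[:,0]-q[0],Q[:,1]-q[1])-18.75,c); c=res.x
print(c,m.sum(),np.percentile(r[m],[1,50,99]))
# image-based
p,w,z=load("w4"); g=cv2.cvtColor(p,cv2.COLOR_BGR2GRAY)
cv2.imwrite("pics/w4z.png",cv2.resize(p[90:220,190:320],None,fx=4.5,fy=4.5,interpolation=cv2.INTER_CUBIC))
an=np.linspace(0,2*np.pi,60)
for zz,rr in((140,15.5),(140,22)):
    pts=proj(np.c_[c[0]+rr*np.cos(an),c[1]+rr*np.sin(an),0*an+zz],dict(z))
    q=((pts-[190,90]+.5)*4.5-.5)
    im=cv2.imread("pics/w4z.png"); cv2.polylines(im,[q.astype(np.int32)],True,(0,0,255),1); cv2.imwrite("pics/w4z.png",im)
go([c[0]+0.904*1-.5*-.43,c[1]-0.428+.45,318],64.5)
```

```text
[ 634.49937985 -145.3337321 ] 728 [15.22188361 18.53865143 21.63401552]
turn [ 0.03 -0.07  0.23] shift [52.9  0.4  2.1] dist 53.0
```

View pics/w4z.png

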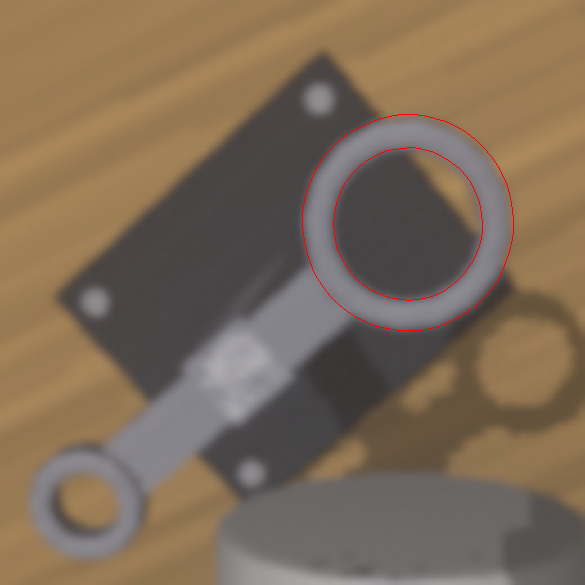

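Request:
move_arm --deltas "0 0 0 53 0.4 5 255;0 0 0 53 0.4 5 255;0 0 0 53 0.4 20 255;0 0 0 53 0.4 35 255;0 0 0 53 0.4 50 255;0 0 0 53 0.4 60 255;0 0 0 53 0.4 60 255;0 0 0 53 0.4 60 255"

```text
clock: 6.08
position: [636.5, -146.7, 260.6]
ee_rot: [[-0.904, 0.428, 0.001], [0.428, 0.904, -0.0], [-0.001, 0.0, -1.0]]
wrist_force: [-0.1, -0.3, -2.0]
finger_gap: 35.5
```

```bash
python3 snap.py scene s3
python3 - <<'E'
from h import *
p,w,z=load("s3");cv2.imwrite("pics/s3z.png",cv2.resize(p[120:260,120:280],None,fx=4,fy=4,interpolation=cv2.INTER_CUBIC))
go([635.6,-145.3,166],64.5)
E
```

```text
6.075 [ 636.5 -146.7  260.6] [[-0.904, 0.428, 0.001], [0.428, 0.904, -0.0], [-0.001, 0.0, -1.0]] [-0.1 -0.3 -2. ] 35.5
turn [0.02 0.08 0.15] shift [ 1.6  0.9 94.9] dist 94.9
```

View pics/s3z.png

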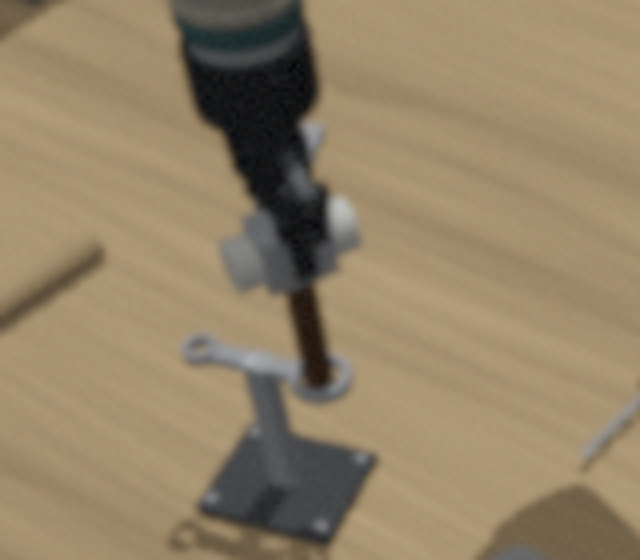

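Request:
move_arm --deltas "0 0 0 1 0.5 5 255;0 0 0 1.5 0.9 20 255;0 0 0 1.5 0.9 38 255;0 0 0 1.5 0.9 56 255;0 0 0 1.5 0.9 74 255;0 0 0 1.5 0.9 84 255;0 0 0 1.5 0.9 90 255;0 0 0 1.5 0.9 90 255;0 0 0 1.5 0.9 90 255"

```text
clock: 7.25
position: [635.6, -145.2, 171.0]
ee_rot: [[-0.904, 0.428, 0.001], [0.428, 0.904, -0.0], [-0.001, 0.0, -1.0]]
wrist_force: [0.1, 0.7, -3.2]
finger_gap: 35.1
```

```bash
python3 snap.py scene s4;python3 snap.py wrist w5
python3 - <<'E'
from h import *
p,w,z=load("s4");cv2.imwrite("pics/s4z.png",cv2.resize(p[120:260,120:280],None,fx=4,fy=4,interpolation=cv2.INTER_CUBIC))
p,w,z=load("w5");R=z["rot"];pos=z["pos"];T=((w-pos)@R).reshape(-1,3)
Q=T[(T[:,2]>-24)&(T[:,2]<-12)&(np.abs(T[:,1])<17)&(T[:,0]>-20)&(T[:,0]<20)];print(np.median(Q,0),pos[2]-np.median(Q[:,2])-44)
go([635.6,-145.3,166],64.5)
E
```

```text
7.25 [ 635.6 -145.2  171. ] [[-0.904, 0.428, 0.001], [0.428, 0.904, -0.0], [-0.001, 0.0, -1.0]] [ 0.1  0.7 -3.2] 35.1
7.3 [ 635.6 -145.2  171.1] [[-0.904, 0.428, 0.001], [0.428, 0.904, -0.0], [-0.001, 0.0, -1.0]] [ 0.6 -0.4 -2.9] 35.5
[  1.51898764   0.06132333 -18.56951676] 145.62975881350036
turn [0.01 0.08 0.16] shift [-0.1 -0.1  5. ] dist 5.0
```

View pics/s4z.png

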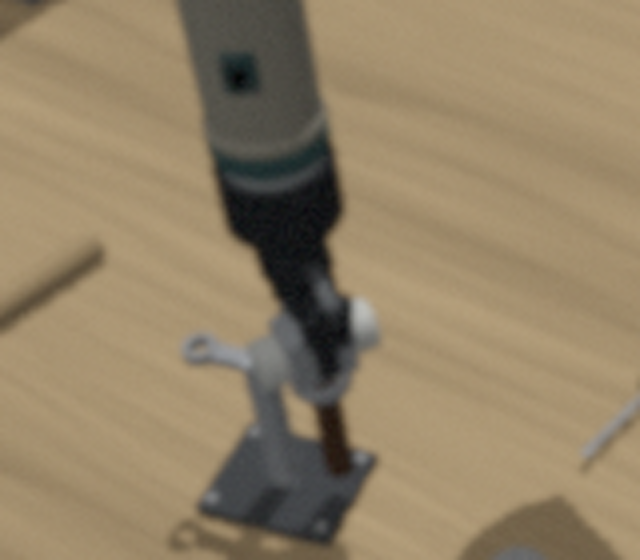

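Request:
move_arm --deltas "0 0 0 0 0 3 255;0 0 0 0 0 4.5 255;0 0 0 0 0 4.5 255;0 0 0 0 0 4.5 255"

```text
clock: 7.85
position: [635.2, -145.1, 165.8]
ee_rot: [[-0.904, 0.428, 0.0], [0.428, 0.904, 0.0], [-0.0, 0.0, -1.0]]
wrist_force: [0.2, -0.2, -3.3]
finger_gap: 35.5
```

Request:
move_arm --deltas "0 0 0 0 0 0 0;0 0 0 0 0 0 0;0 0 0 0 0 0 0;0 0 0 0 0 0 0;0 0 0 0 0 0 0"

```text
clock: 8.48
position: [635.1, -145.1, 165.8]
ee_rot: [[-0.904, 0.428, 0.0], [0.428, 0.904, 0.0], [-0.0, 0.0, -1.0]]
wrist_force: [-0.4, 0.4, 0.2]
finger_gap: 85.2
```

```bash
python3 snap.py wrist w6
```

```text
8.475 [ 635.1 -145.1  165.8] [[-0.904, 0.428, 0.0], [0.428, 0.904, 0.0], [-0.0, 0.0, -1.0]] [-0.4  0.4  0.2] 85.2
```

View pics/w6.png

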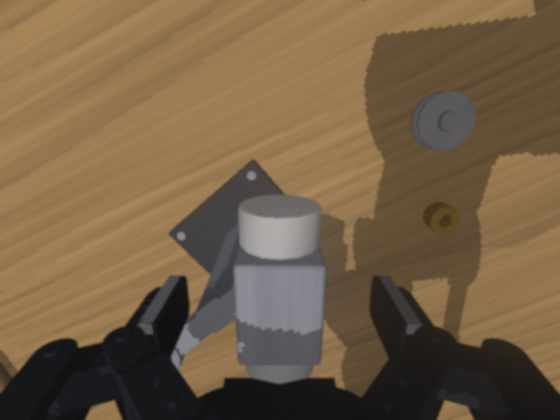

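Released cleanly; the head sits centred between the open fingers. Retreating up, then checking.

Request:
move_arm --deltas "0 0 0 0 0 -20 0;0 0 0 0 0 -60 0;0 0 0 0 0 -120 0;0 0 0 0 0 -160 0;0 0 0 0 0 -160 0;0 0 0 0 0 -160 0"

```text
clock: 9.28
position: [634.7, -144.9, 324.9]
ee_rot: [[-0.904, 0.428, -0.001], [0.428, 0.904, 0.001], [0.001, -0.0, -1.0]]
wrist_force: [0.7, -0.7, -0.7]
finger_gap: 85.6
```

```bash
python3 snap.py wrist w7
python3 - <<'E'
from h import *
p,w,z=load("w7")
P=sel(w,570,700,-210,-90,178,192);print("head top",len(P),P.mean(0).round(1),rect(P[:,:2]))
A=np.c_[P[:,:2]-P[:,:2].mean(0),np.ones(len(P))];k=np.linalg.lstsq(A,P[:,2],rcond=None)[0];print("tilt",np.hypot(*k[:2]))
P=sel(w,570,700,-210,-90,150,192);print("head all",len(P),rect(P[:,:2]))
# nest line fits from w1
p,w,z=load("w1")
P=sel(w,500,700,120,330,19,31)
np.savetxt("nestw.txt",P)
c=np.array([592,228]);
import numpy as np
im=np.zeros((600,600,3),np.uint8)
for x,y,_ in P: cv2.circle(im,(int(300-(y-228)*3),int(300-(x-592)*3)),1,(255,255,255),-1)
cv2.imwrite("pics/nestmap.png",im)
E
```

```text
9.275 [ 634.7 -144.9  324.9] [[-0.904, 0.428, -0.001], [0.428, 0.904, 0.001], [0.001, -0.0, -1.0]] [ 0.7 -0.7 -0.7] 85.6
head top 2642 [ 632.2 -143.9  182.6] (array([ 633.6, -144.5]), array([35.9, 83. ]), 65.01)
tilt 0.009524993309640564
head all 3626 (array([ 633.6, -144.6]), array([35.9, 83.6]), 65.01)
```

View pics/nestmap.png

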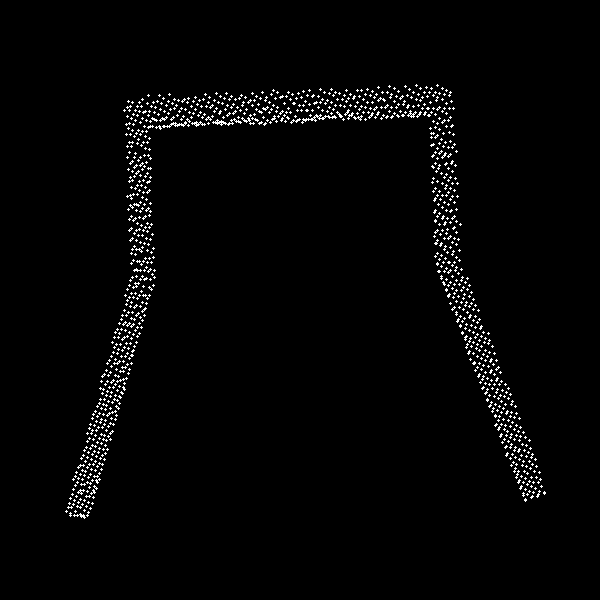

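View pics/w7.png

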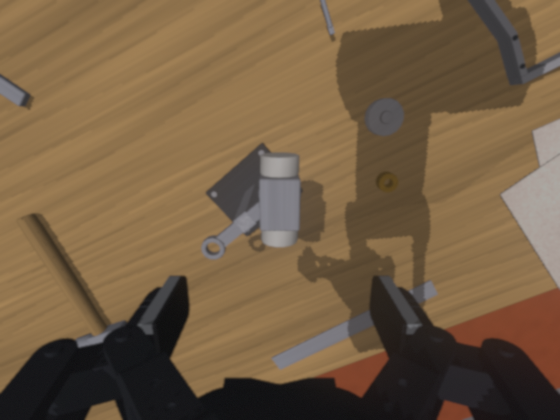

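Run:
```python
from h import *
from scipy.optimize import least_squares
segs=[((50,-53),(50,53)),((-4,51),(50,51)),((-4,-51),(50,-51)),((-4,51.2),(-84,77.2)),((-4,-51.2),(-84,-77.2))]
def dist(Q):
    D=[]
    for a,b in segs:
        a=np.array(a,float);b=np.array(b,float);t=np.clip(((Q-a)@(b-a))/((b-a)@(b-a)),0,1);e=Q-a-t[:,None]*(b-a);D.append(np.hypot(*e.T))
    return np.min(D,0)
P=np.loadtxt("nestw.txt");P=P[P[:,2]>20][:,:2]
def f(q):
    c,s=np.cos(q[2]),np.sin(q[2]);Q=(P-q[:2])@np.array([[c,-s],[s,c]]);return dist(Q)
r=least_squares(f,[609,228,0.04],loss="soft_l1",f_scale=3);q=r.x
print(q[:2],np.degrees(q[2]),f(q).mean(),f(q).max())
T=np.array([462.35,216.4]);c,s=np.cos(q[2]),np.sin(q[2])
print("tin in nest",(T-q[:2])@np.array([[c,-s],[s,c]]))
# planned push poses
ex=np.array([c,s]);
```

```text
[605.57274172 229.60279833] 2.464991712576618 2.365998871156607 6.726844929595586
tin in nest [-143.65805436   -7.03072173]
```

Run:
```python
from h import *
for t in("w3","w1"):
    p,w,z=load(t); b,g,r=[p[...,i].astype(int) for i in range(3)]
    for nm,k in(("green",(g>r+30)&(g>b+30)),("red",(r>g+70)&(r>b+70)&(w[...,0]<450))):
        P=w[k&np.isfinite(w[...,2])]; 
        if len(P): print(t,nm,len(P),np.percentile(P,[1,99],axis=0).round(0).tolist())
p=cv2.imread("pics/top0.png");w=cloud(np.load("top0.npy"),optics.camera_model("top")); b,g,r=[p[...,i].astype(int) for i in range(3)]
P=w[(r>g+70)&(r>b+70)&(w[...,0]<450)&(w[...,0]>0)];print("red top",len(P),np.percentile(P,[1,99],axis=0).round(0).tolist())
P=w[(g>r+30)&(g>b+30)];print("green top",np.percentile(P,[1,99],axis=0).round(0).tolist(),rect(P[P[:,2]>140][:,:2]))
c,s=np.cos(np.radians(2.465)),np.sin(np.radians(2.465)); S=np.array([605.6,229.6])
for nx,ny in((-225,-7),(-200,-7),(-56,0)): print(nx,S+[nx*c-ny*s,nx*s+ny*c])
X=S+[-225*c+7*s,-225*s-7*c]
go([*X,150],92.465)
go([*X,325],92.465)
```

```text
w3 green 3317 [[299.0, 57.0, 143.0], [359.0, 128.0, 155.0]]
w3 red 90 [[253.0, 236.0, 23.0], [263.0, 256.0, 26.0]]
w1 green 2334 [[299.0, 57.0, 144.0], [356.0, 125.0, 155.0]]
w1 red 250 [[245.0, 238.0, 22.0], [268.0, 290.0, 26.0]]
red top 185 [[136.0, 234.0, 14.0], [273.0, 383.0, 33.0]]
green top [[nan, nan, nan], [nan, nan, nan]] (array([328.4,  91.5]), array([34.9, 82.4]), 36.57)
-225 [381.1092605  212.92943076]
-200 [406.08612752 214.00465815]
-56 [549.65181788 227.19149066]
turn [  0.03  -0.18 -27.81] shift [381.5 215.  175.2] dist 471.7
turn [  0.03  -0.18 -27.81] shift [3.821e+02 2.149e+02 2.000e-01] dist 438.4
```

Request:
move_arm --deltas "0 0 -5 60 35 0 130;0 0 -27.8 381 215 0 130;0 0 -27.8 381 215 0 130;0 0 -27.8 381 215 0 130;0 0 -27.8 381 215 0 130;0 0 -27.8 381 215 0 130;0 0 -27.8 381 215 0 130;0 0 -27.8 381 215 0 130;0 0 -27.8 381 215 50 130;0 0 -27.8 381 215 100 130"

```text
clock: 10.58
position: [383.2, 211.6, 223.9]
ee_rot: [[-0.999, -0.043, 0.0], [-0.043, 0.999, -0.001], [-0.0, -0.001, -1.0]]
wrist_force: [0.2, -0.5, -0.1]
finger_gap: 41.9
```

```bash
python3 snap.py wrist w8
python3 - <<'E'
from h import *
p,w,z=load("w8")
P=sel(w,380,540,130,280,70,80); print("tin top",len(P),rect(P[:,:2]))
X=[381.1,212.9]
go([*X,42],92.465)
E
```

```text
10.575 [383.2 211.6 223.9] [[-0.999, -0.043, 0.0], [-0.043, 0.999, -0.001], [-0.0, -0.001, -1.0]] [ 0.2 -0.5 -0.1] 41.9
tin top 6756 (array([462.1, 216.5]), array([91.6, 90. ]), 6.82)
turn [-0.3  -0.81 -0.04] shift [ -5.6   4.1 175.2] dist 175.3
```

View pics/w8.png

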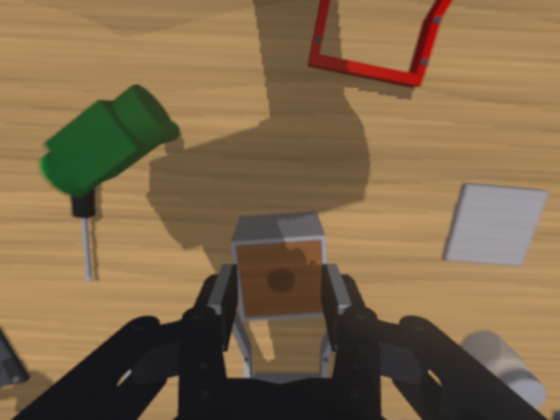

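Request:
move_arm --deltas "0 0 0 2 0 40 130;0 0 0 2 1 60 130;0 0 0 2 1 60 130;0 0 0 2 1 60 130"

```text
clock: 11.12
position: [381.8, 213.0, 166.6]
ee_rot: [[-0.999, -0.042, 0.001], [-0.042, 0.999, 0.0], [-0.001, 0.0, -1.0]]
wrist_force: [0.3, -0.7, 0.1]
finger_gap: 41.6
```

Run:
```python
from h import *
print(robot.get_obs()["position"])
X=[381.1,212.9]
go([*X,44],92.465)
```

```text
[381.84666373 212.99139982 166.60692017]
turn [ 0.01  0.07 -0.05] shift [ 9.000e-01 -1.000e-01  1.226e+02] dist 122.6
```

Request:
move_arm --deltas "0 0 0 1 0 40 130;0 0 0 1 0 80 130;0 0 0 1 0 110 130;0 0 0 1 0 123 130;0 0 0 1 0 123 130;0 0 0 1 0 123 130"

```text
clock: 11.88
position: [381.1, 213.6, 44.0]
ee_rot: [[-0.999, -0.043, 0.003], [-0.043, 0.999, 0.001], [-0.003, 0.001, -1.0]]
wrist_force: [-0.3, -0.2, 0.3]
finger_gap: 42.1
```

```bash
python3 snap.py scene s5
python3 - <<'E'
from h import *
p,w,z=load("s5");cv2.imwrite("pics/s5z.png",cv2.resize(p[130:330,260:460],None,fx=3,fy=3,interpolation=cv2.INTER_CUBIC))
print(robot.get_obs()["position"])
E
```

```text
11.875 [381.1 213.6  44. ] [[-0.999, -0.043, 0.003], [-0.043, 0.999, 0.001], [-0.003, 0.001, -1.0]] [-0.3 -0.2  0.3] 42.1
[380.97992108 213.61955936  44.01111479]
```

View pics/s5z.png

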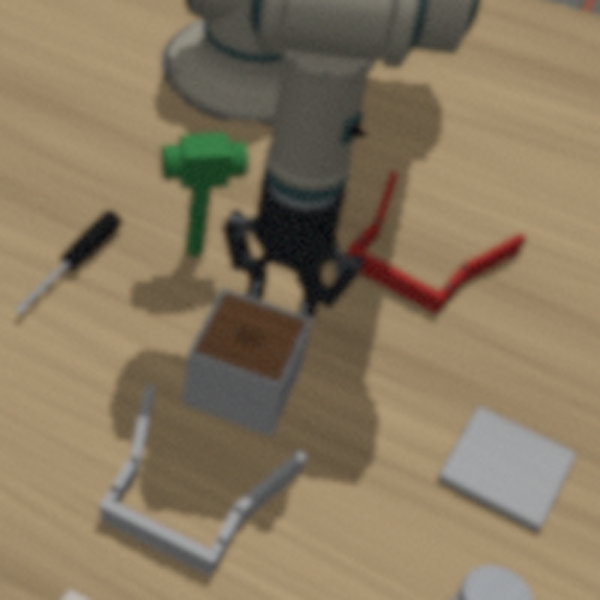

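Request:
move_arm --deltas "0 0 0 -10 0 0 130;0 0 0 -18 0 0 130;0 0 0 -26 0 0 130;0 0 0 -34 0.5 0 130;0 0 0 -42 1 0 130;0 0 0 -50 2 0 130;0 0 0 -58 3 0 130;0 0 0 -66 4 0 130;0 0 0 -74 5 0 130;0 0 0 -80 6 0 130"

```text
clock: 13.18
position: [460.1, 222.7, 42.8]
ee_rot: [[-0.999, -0.043, 0.0], [-0.043, 0.999, 0.0], [-0.0, 0.0, -1.0]]
wrist_force: [-2.1, -0.6, -0.2]
finger_gap: 42.0
```

```bash
cat > tin.py <<'E'
from h import *
import sys
p,w,z=load(sys.argv[1]); S=np.array([605.6,229.6]);c,s=np.cos(np.radians(2.465)),np.sin(np.radians(2.465))
P=sel(w,380,680,130,330,69,80); r=cv2.minAreaRect(P[:,:2].astype(np.float32)); print("tin",len(P),rect(P[:,:2]),"in nest",((np.array(r[0])-S)@np.array([[c,-s],[s,c]])).round(1))
A=np.c_[P[:,:2]-P[:,:2].mean(0),np.ones(len(P))];k=np.linalg.lstsq(A,P[:,2],rcond=None)[0];print("z",P[:,2].mean(),"tilt",np.hypot(*k[:2]))
print("tcp in nest",((z["pos"][:2]-S)@np.array([[c,-s],[s,c]])).round(1))
E
python3 snap.py wrist w9;python3 tin.py w9; python3 snap.py top t9;python3 tin.py t9
```

```text
13.175 [460.1 222.7  42.8] [[-0.999, -0.043, 0.0], [-0.043, 0.999, 0.0], [-0.0, 0.0, -1.0]] [-2.1 -0.6 -0.2] 42.0
tin 5992 (array([469.7, 222.5]), array([ 49.2, 108.4]), 3.18) in nest [-136.1   -1.3]
z 74.9007946705783 tilt 0.03984305757472775
tcp in nest [-145.6   -0.6]
13.225 [461.2 223.   42.9] [[-0.999, -0.043, 0.002], [-0.043, 0.999, 0.001], [-0.002, 0.0, -1.0]] [-0.6 -0.2 -0.3] 41.9
tin 268 (array([506.3, 221.5]), array([118.6,  90.9]), 4.04) in nest [-99.5  -3.8]
z 75.72899379402838 tilt 0.0064942948027636805
tcp in nest [-144.5   -0.4]
```

View pics/w9.png

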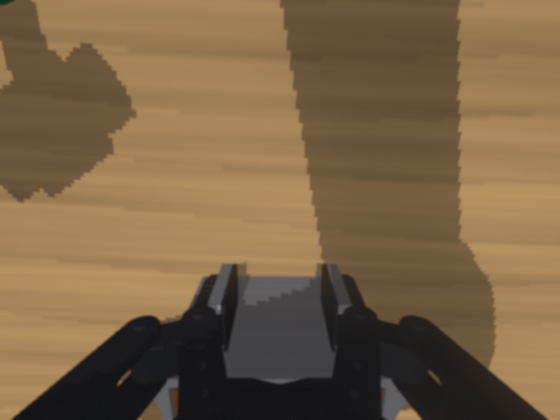

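Run:
```python
from h import *
p,w,z=load("t9");cv2.imwrite("pics/t9z.png",cv2.resize(p[130:270,140:280],None,fx=4.2,fy=4.2,interpolation=cv2.INTER_CUBIC))
```

```text
(no output)
```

View pics/t9z.png

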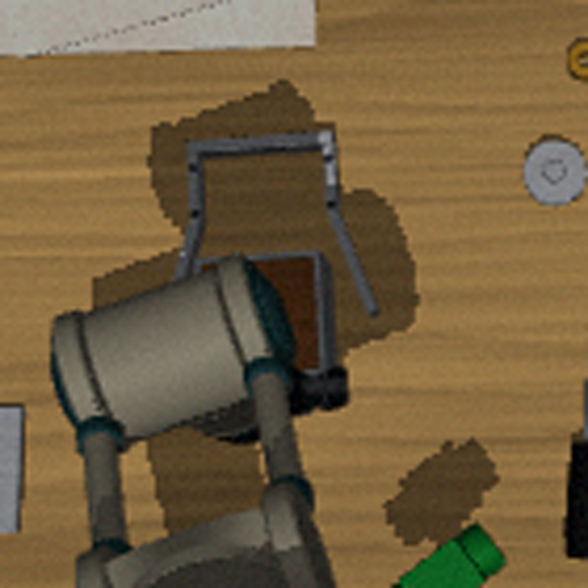

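Request:
move_arm --deltas "0 0 0 -8 0 0 130;0 0 0 -16 0 0 130;0 0 0 -24 0 0 130;0 0 0 -32 0 0 130;0 0 0 -40 0 0 130;0 0 0 -48 0 0 130;0 0 0 -56 0 0 130;0 0 0 -64 0 0 130;0 0 0 -71 0 0 130;0 0 0 -76 0 0 130"

```text
clock: 14.52
position: [535.9, 225.9, 42.8]
ee_rot: [[-0.999, -0.043, 0.0], [-0.043, 0.999, 0.0], [-0.0, 0.0, -1.0]]
wrist_force: [-2.5, 0.1, 0.7]
finger_gap: 42.0
```

```bash
python3 snap.py scene s10;python3 snap.py top t10; python3 tin.py t10
python3 - <<'E'
from h import *
p,w,z=load("s10");cv2.imwrite("pics/s10z.png",cv2.resize(p[180:340,250:410],None,fx=3.7,fy=3.7,interpolation=cv2.INTER_CUBIC))
p,w,z=load("t10");cv2.imwrite("pics/t10z.png",cv2.resize(p[130:270,140:280],None,fx=4.2,fy=4.2,interpolation=cv2.INTER_CUBIC))
E
```

```text
14.525 [535.9 225.9  42.8] [[-0.999, -0.043, 0.0], [-0.043, 0.999, 0.0], [-0.0, 0.0, -1.0]] [-2.5  0.1  0.7] 42.0
14.575 [536.7 226.   42.9] [[-0.999, -0.043, 0.001], [-0.043, 0.999, 0.0], [-0.001, 0.0, -1.0]] [-1.8 -0.2 -0.1] 41.9
tin 208 (array([583.5, 192.9]), array([117.5,  29.8]), 6.89) in nest [-23.6 -35.7]
z 75.51260535108986 tilt 0.0488577302951343
tcp in nest [-69.   -0.7]
```

View pics/s10z.png

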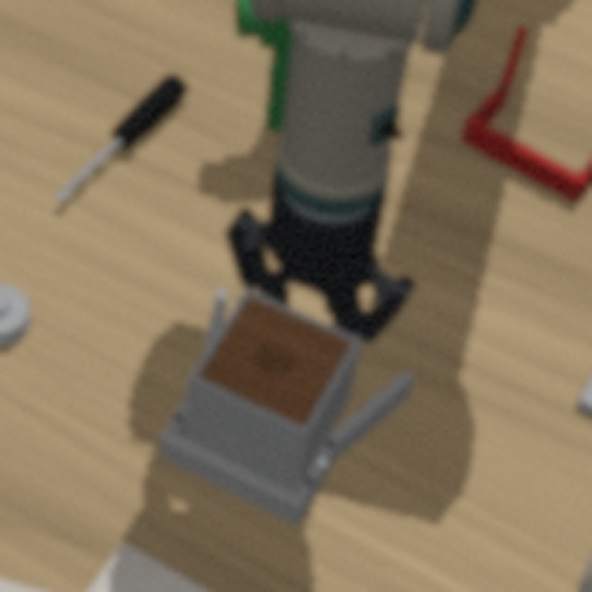

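View pics/t10z.png

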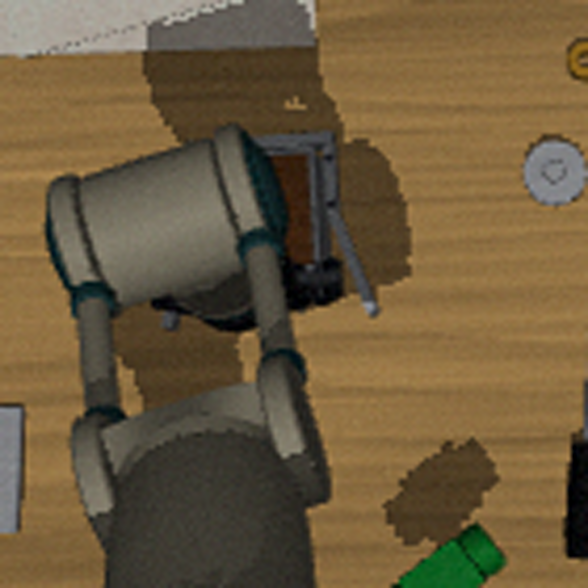

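Request:
move_arm --deltas "0 0 0 -2 0 0 130;0 0 0 -4 0 0 130;0 0 0 -6 0 0 130;0 0 0 -8 0 0 130;0 0 0 -9 0 0 130;0 0 0 -9 0 0 130"

```text
clock: 15.38
position: [544.6, 226.3, 42.8]
ee_rot: [[-0.999, -0.043, 0.0], [-0.043, 0.999, 0.0], [-0.0, 0.0, -1.0]]
wrist_force: [-2.0, 0.6, 0.8]
finger_gap: 42.0
```

Request:
move_arm --deltas "0 0 0 -1 0 0 130;0 0 0 -2 0 0 130;0 0 0 -3 0 0 130;0 0 0 -3 0 0 130"

```text
clock: 15.88
position: [547.7, 226.4, 42.8]
ee_rot: [[-0.999, -0.043, 0.0], [-0.043, 0.999, 0.0], [-0.0, 0.0, -1.0]]
wrist_force: [-1.8, -0.1, 1.1]
finger_gap: 41.9
```

Request:
move_arm --deltas "0 0 0 -1 0 0 130;0 0 0 -2 0 0 130;0 0 0 -2 0 0 130"

```text
clock: 16.25
position: [548.5, 226.5, 42.7]
ee_rot: [[-0.999, -0.043, -0.002], [-0.043, 0.999, -0.0], [0.002, -0.0, -1.0]]
wrist_force: [-5.4, -0.6, 1.7]
finger_gap: 41.3
```

```bash
python3 snap.py scene s11;python3 - <<'E'
from h import *
p,w,z=load("s11");cv2.imwrite("pics/s11z.png",cv2.resize(p[200:330,270:380],None,fx=4.5,fy=4.5,interpolation=cv2.INTER_CUBIC))
E
```

```text
16.25 [548.5 226.5  42.7] [[-0.999, -0.043, -0.002], [-0.043, 0.999, -0.0], [0.002, -0.0, -1.0]] [-5.4 -0.6  1.7] 41.3
```

View pics/s11z.png

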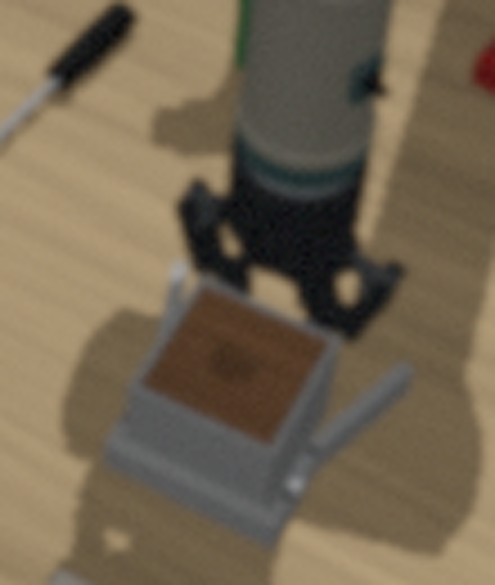

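Request:
move_arm --deltas "0 0 0 -1 0 0 130;0 0 0 -2 0 0 130;0 0 0 -2 0 0 130"

```text
clock: 16.68
position: [548.4, 226.3, 42.3]
ee_rot: [[-0.999, -0.042, -0.006], [-0.042, 0.999, -0.001], [0.006, -0.0, -1.0]]
wrist_force: [-8.0, 0.1, 3.8]
finger_gap: 42.0
```

Firmly against the stop (8 N, no further travel). Backing off, rising, and checking.

Request:
move_arm --deltas "0 0 0 2 0 0 130;0 0 0 10 0 0 130;0 0 0 30 0 0 130;0 0 0 45 0 0 130;0 0 0 45 0 -50 130;0 0 0 45 0 -110 130;0 0 0 45 0 -170 130;0 0 0 45 0 -230 130;0 0 0 45 0 -230 130;0 0 0 45 0 -230 130"

```text
clock: 17.92
position: [506.2, 224.5, 272.6]
ee_rot: [[-0.999, -0.043, 0.001], [-0.043, 0.999, 0.0], [-0.001, 0.0, -1.0]]
wrist_force: [-0.1, 0.8, 0.2]
finger_gap: 42.0
```

```bash
python3 snap.py wrist w12;python3 tin.py w12; python3 snap.py scene s12;python3 tin.py s12; python3 snap.py top t12
python3 - <<'E'
from h import *
from scipy.optimize import least_squares
p,w,z=load("w12")
P=sel(w,530,700,120,330,19,31)
segs=[((50,-53),(50,53)),((-4,51),(50,51)),((-4,-51),(50,-51)),((-4,51.2),(-84,77.2)),((-4,-51.2),(-84,-77.2))]
print(len(P))
p0=cv2.imread("pics/top0.png");p,w,z=load("t12")
print("top diff ok"); P=sel(w,570,700,-210,-90,178,192);print("head top(top cam)",len(P),P.mean(0).round(1),rect(P[:,:2]))
E
```

```text
17.925 [506.2 224.5 272.6] [[-0.999, -0.043, 0.001], [-0.043, 0.999, 0.0], [-0.001, 0.0, -1.0]] [-0.1  0.8  0.2] 42.0
tin 5298 (array([606.5, 228. ]), array([91.5, 90. ]), 2.44) in nest [ 0.8 -1.6]
z 75.36677628915402 tilt 0.005067135305258804
tcp in nest [-99.6  -0.8]
17.975 [505.7 224.4 271.5] [[-0.999, -0.043, -0.002], [-0.043, 0.999, -0.001], [0.002, -0.001, -1.0]] [ 0.5 -0.4 -0.4] 41.8
tin 1038 (array([610.8, 227.2]), array([92.2, 90.3]), 2.5) in nest [ 5.1 -2.6]
z 74.53356871286366 tilt 0.0007208348211408333
tcp in nest [-100.1   -0.9]
18.025 [505.5 224.3 271. ] [[-0.999, -0.043, -0.003], [-0.043, 0.999, -0.001], [0.003, -0.001, -1.0]] [-0.1  0.4 -0.2] 41.9
1179
top diff ok
head top(top cam) 270 [ 632.9 -144.9  183.2] (array([ 633.3, -145.1]), array([35.7, 81.6]), 64.95)
```

View pics/w12.png

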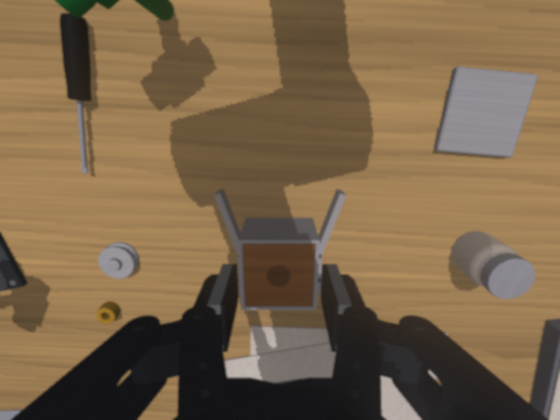

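View pics/s12.png

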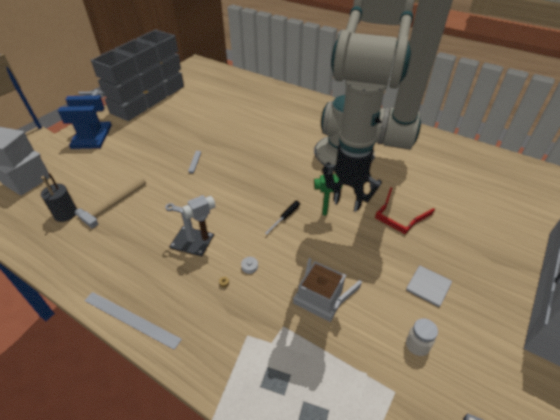

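View pics/t12.png

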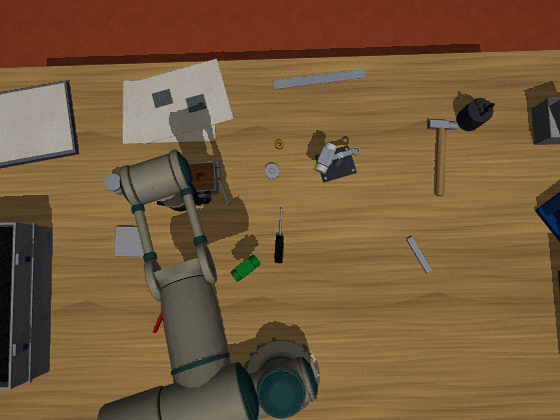

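```bash
python3 -c "
from plant import robot
print(robot.get_obs()['joint_vel'],robot.get_obs()['clock']);print(robot.finish_job())"
```

```text
[-0.00072338  0.0039588  -0.00656187  0.00079817  0.00345201  0.00026838] 18.075
the job is handed in; nothing more can be done
None
```

The mallet hangs by its head in the larger ring and the tin is home against the back stop. I handed the job in at about 18 s; it reports no verdict, so these are my own measurements.

- **Mallet:** the wrist camera put the head about 1.2 mm from the ring's centre, with about 0.01 rad of tilt. The underside read 138.6 to 139.2 mm against the ring top at 140 mm. That is inside the −4 to +5 mm band, and the depth readings on known heights ran 0.5 to 1.5 mm low.
- **Tin:** I pushed it with two fingers until the wrist force rose to 8 N and it moved no further. After I backed off, the wrist camera put it at +0.8 mm lengthwise and −1.6 mm across. It was square to within 0.001 rad and tilted 0.005 rad.
- **Other objects:** comparing the pictures by eye, none looked moved. I did not measure each one. The arm stood clear, with no contact force.

**One disagreement:** the scene camera put the tin at +5.1 mm lengthwise and −2.6 mm across. That camera read about 4 mm further along x than the top and wrist cameras from the start, for the nest as well as the tin. I relied on the top and wrist cameras, which agreed within about 1.5 mm, and on the stop contact.

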